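# Emboss a leather panel: guard down, press lever held at the depth mark

## Task

The leather panel is already on the bed of the small lever press, ready to be embossed. Lower the press's clear guard gently all the way down onto its stop, and only then pull the lever at the side of the press by its black revolving grip towards the front until the index finger on the lever lines up with the depth mark clamped on the quadrant rim, without running well past it. The lever springs back if let go, so finish with the gripper still holding it steady at the mark, and leave the jar, the maul and the block of stamps where they are.

Things in the scene. Friction and masses are not known exactly. Their poses are not given: they have to be found in the camera images.
- press: The whole lever press: grey cast base 270 x 200 mm, column at the rear, overhanging head 90 mm wide with its top 215 mm above the table, screwed down where it stands. Origin: on the table under the press, 120 mm behind the front edge of the base. Axes: +z up; -x points out of its front (the side with the guard, turned roughly to the robot), +y is its left; the lever is on its right (-y) side. Nothing of the frame is higher than 222 mm except the quadrant rim (to 256 mm).
- guard (a joint): Angle of the clear guard about its level hinge (along the press's y) at the top front of the head, rad: 0 = fully down on its rubber stops (the sheet then slopes from the hinge down and forward, 25 degrees, 0.436 rad, off plumb); grows as its lower edge swings forward and up, 1.35 at most. A stiff friction hinge: it stays where it is left and takes 1 to 4 N at the knob to move.
- guard_hinge (a point): Middle of the guard's hinge axis, 85 mm in front of the press's origin and 205 mm above the table.
- guard_knob (a point): Centre of the black ball knob (24 mm diameter) near the lower edge of the guard. The guard is a clear sheet 170 mm wide and 130 mm long with an aluminium edge. The knob lies 112 mm from the hinge along the sheet and stands 36 mm out from its outer face on a 9 mm stem, in the middle of the width. With the guard down it is 119 mm above the table; a straight-down grip across the press's y is free all the way.
- lever (a joint): Angle of the lever about its level shaft (along the press's y), rad: 0 = at rest, leaning 0.10 rad back (towards +x of the press) from upright; grows as the grip is pulled over towards the front, 1.55 at most. A spring returns it to 0: about 5 N at the grip at the start, 8 to 10 N at the mark. It works the ram.
- lever_pivot (a point): Centre of the lever's hub on the shaft axis, in the plane of the lever: 20 mm behind and 118 mm to the right of the press's origin, 170 mm above the table.
- handle_grip (a point): Centre of the lever's black grip: a level cylinder, 26 mm diameter, 56 mm long, along the press's y, turning freely on a pin at the right of the end of the flat steel arm (16 x 10 mm). 165 mm from the shaft axis, 36 mm to the right of the pivot, 334 mm high at rest. Can be gripped from straight above, jaws closing along the press's x; it then turns on its pin as the lever comes over.
- index (a point): Tip of the index finger, a short 5 mm bar on a collar 91 mm up the arm from the pivot, pointing from the lever to the quadrant rim (+y of the press). It turns with the lever.
- depth_mark (a joint): Where the depth mark is clamped, rad, on the same scale as lever: the index is level with the mark when lever equals this value (between 0.95 and 1.3). Fixed during the job.
- mark_line (a point): The depth mark: a small dark saddle, 12 mm long round the rim and 26 mm across, with a fine line along it, clamped on the aluminium quadrant rim that curves over the shaft beside the lever. The point is the end of the line next to the index, 91 mm from the shaft axis. Its x axis lies along the rim, -x onwards in the pulling direction. The index finger passes beside it, 6 mm clear; it is no stop.
- paste_jar: Closed white jar, 76 mm diameter, 75 mm high, origin under its centre. Leave alone.
- maul: Wooden maul standing on its head, 74 mm diameter, 195 mm high, origin under its centre. Leave alone.
- stamp_block: Dark wooden block 75 x 100 x 45 mm full of upright steel stamps, 118 mm high in all, origin under its centre. Leave alone.

How it is judged:
On the way, in this order (a step that is already met when the one before it is completed fails the run):
1. the guard is down on its stop (value of joint guard below 0.06 rad and value of joint lever below 0.2 rad), for 0.2 s.
2. the lever is held with the index at the depth mark (x of index in the frame of mark_line between -0.006 and 0.006 m and contact force between the fingers and lever above 3 N), for 0.5 s.
At the end, for the whole second after the job is handed in: The gripper still holds the lever (more than 3 N between the fingers and the lever with its grip) against its spring, the lever is still, the index is within 6 mm of the depth mark's line along the rim, and the guard is down within 0.06 rad of its stop (all of step 2 and velocity of joint lever between -0.1 and 0.1 rad/s and value of joint guard below 0.06 rad); the arm keeps its last pose, push and grip.
It fails at once if the lever is pulled while the guard is not down (value of joint lever above 0.25 rad and value of joint guard above 0.12 rad).
It fails at once if the guard is slammed down: faster than 2 rad/s close to its stop (velocity of joint guard below -2 rad/s and value of joint guard below 0.3 rad).
It fails at once if the lever is run well past the mark: index more than 20 mm beyond it (x of index in the frame of mark_line below -0.02 m).
It fails at once if the jar, the maul or the block of stamps is moved more than 30 mm or tipped (distance of any of paste_jar, maul, stamp_block from where it was at the start of the episode above 0.03 m or angle between any of paste_jar, maul, stamp_block's own z axis and vertical above 0.5 rad).
It also fails if it takes over 53 s, if anything falls off the work surface, if the arm or the gripper's body presses on something with over 40 N, if the wrist force passes 120 N, or if a joint passes its speed limit or range.

## Robot

A 6-joint arm with a two-finger parallel gripper is mounted at the origin on the work surface. World frame = base frame: x ahead of the robot, y to its left, z up, the work surface at z = 0. Lengths are in m, angles in rad, forces in N, time in s.
With the tool pointing down it reaches from about 0.3 to 1 m from the base axis. Payload 5.1 kg.
Tool frame: the origin (TCP) lies at the very end of the fingers, on their centre line; the grasp point (between the pads) lies r.tcp_to_grasp behind it (r.tcp_to_grasp is the distance from the TCP to the grasp point, in m); z points along the fingers, y is the direction in which the jaws open and shut (so a half turn about z gives the same grasp; the last joint's range is limited). The gripper opens to 95 mm and grips with 3 to 60 N. Pads are 20 mm wide; open, the fingers measure 119 mm over their backs; the gripper's body (75 mm by 180 mm) begins 59 mm behind the grasp point.
Start: joints at [-1.19, 0.124, 1.65, -0, 1.367, -0.083], TCP at [0.291, -0.581, 0.215] pointing down, gripper open.
Joint ranges: [-2.61, 2.61], [-1.02, 2.33], [0.03, 2.71], [-1.35, 4.49], [0.32, 2.68], [-2.91, 2.91]. Speed limits (rad/s): [2.57, 2.57, 3.14, 3.14, 3.14, 3.14].

## Interface

Orientations are given as a rotation vector (axis times angle).
In Python, from workcell import r, camera, calibration, workorder gives the robot as it stands. The module is installed in compiled form; this text tells all that it offers.
- The arm moves only by the tool move_arm, never from a script. Its arguments are lists of equal length, an entry for each row: "dp": the shift along the world's x, y, z in m, a list of three; "dr": the turn, a rotation vector about the world's x, y, z in rad, a list of three; "claw": the opening, from 0 (shut) to 1 (fully open). A call has 1 to 8 rows; each row is the pose to reach, as a shift and turn from the pose measured when the call began; what a row does not reach only later rows make up. A row lasts 1/10 s, in which the tool goes at most 50 mm and 8.59 degrees, less where a joint would pass 70% of its speed; a pose out of reach is approached as far as the arm can. A call with a gripper value outside its range is refused whole. The fingers move at their own pace and stop on an object; the grip force is fixed at half the most. Time passes only in rows, so rows that repeat a pose let the fingers close. It gives the time, the measured TCP pose, the force and the opening at its end, in the units of the state.
- r.state(): the state, without advancing time (a new reading comes with each control period).
- camera(name): name is "side" or "top"; returns (picture, depth): 480x640x3 uint8, red, green, blue; 480x640 float32, m along the optical axis (not along the pixel's ray), 0 where there is no reading.
- calibration(name): a dict with "fx", "fy", "cx", "cy" (pixels), "R" (3x3) and "t" (3): a world point X has camera coordinates R X + t. Camera axes: x right, y down, z forward; pixel columns grow to the right and rows downward; lengths in m; the calibration is good to about 2 mm. A picture is of the moment at which its call begins. calibration takes no time and is no camera call.
- workorder.job_done(): hands the job in, once; it reports no verdict.
The state is a dict: "t": time; "joints": joint angles; "joint_vel": joint speeds; "joint_efforts": joint torques, N m; "tool_pos": TCP position; "orientation": TCP orientation; "force": force on the tool from outside, world axes, zero at the start; "moment": the same for the moment, N m; "width": opening from 0.0 (shut) to 1.0 (fully open).
Only numpy, scipy, OpenCV 4.12 (cv2) and the standard library are available. Lean on these libraries where they do the work, as an engineer would, in place of code of your own. Each camera call takes 0.05 s, during which the arm holds its last target.

## Working session

There is one attempt and no reset: what is moved stays moved. The work goes in short steps, Python scripts to look and compute and a tool call to move; the robot and the scene stay as the last step left them, time stands still between calls to the robot, and variables do not carry over. Pictures are saved under pics/ and viewed, and the job is handed in when it is done.

Besides the shell and the picture viewer there is one more tool, called after "Request:" as a command line: name --argument value ..., lists and objects as JSON in quotes. move_arm: Moves the arm, as the interface text tells. Its arguments: {"type":"object","properties":{"dp":{"type":"array","items":{"type":"array","items":{"type":"number"}}},"dr":{"type":"array","items":{"type":"array","items":{"type":"number"}}},"claw":{"type":"array","items":{"type":"number"}}},"required":["dp","dr","claw"]}

```bash
mkdir -p pics; python3 - <<'E'
from workcell import r,camera,calibration
import cv2,numpy as np
print(r.state(), r.tcp_to_grasp)
for n in("side","top"):
    p,d=camera(n); cv2.imwrite(f"pics/{n}0.png",p[:,:,::-1]); np.save(f"{n}0d.npy",d); print(n,calibration(n))
E
```

```text
{'t': 0.0, 'joints': array([-1.18957166e+00,  1.24519356e-01,  1.65166089e+00, -2.06954503e-05,
        1.36751456e+00, -8.26073355e-02]), 'joint_vel': array([ 5.58882500e-04, -1.21260506e-03, -6.34265826e-04,  6.10530820e-04,
        2.56631685e-03, -2.79521174e-05]), 'joint_efforts': array([-2.71658704e-03, -4.17609179e+01, -3.59932208e+01,  7.72219710e-02,
        4.92965465e-02, -2.30989426e-04]), 'tool_pos': array([ 0.29051986, -0.5807416 ,  0.21338559]), 'orientation': array([-3.05546358e+00, -7.21601297e-01,  5.22327590e-04]), 'force': array([-0.09675418, -0.13221537, -1.09646418]), 'moment': array([-0.02322053,  0.00317386,  0.01708099]), 'width': 1.0003489734668558} 0.0188
side {'fx': 566.0454191691846, 'fy': 566.0454191691846, 'cx': 322.9507250893009, 'cy': 242.97677540615535, 'R': array([[-0.76874359, -0.63955023, -0.002968  ],
       [-0.35705402,  0.43302221, -0.8276498 ],
       [ 0.53060883, -0.63519074, -0.56123703]]), 't': array([0.4652013 , 0.3633437 , 1.11269509])}
top {'fx': 444.6406548351432, 'fy': 444.6406548351432, 'cx': 321.40552868996616, 'cy': 241.55604563496001, 'R': array([[-0.02947351, -0.99929467, -0.02326958],
       [-0.9977919 ,  0.03079945, -0.05884481],
       [ 0.05952   ,  0.02148384, -0.9979959 ]]), 't': array([0.0481913 , 0.59605053, 1.30086854])}
```

View pics/side0.png

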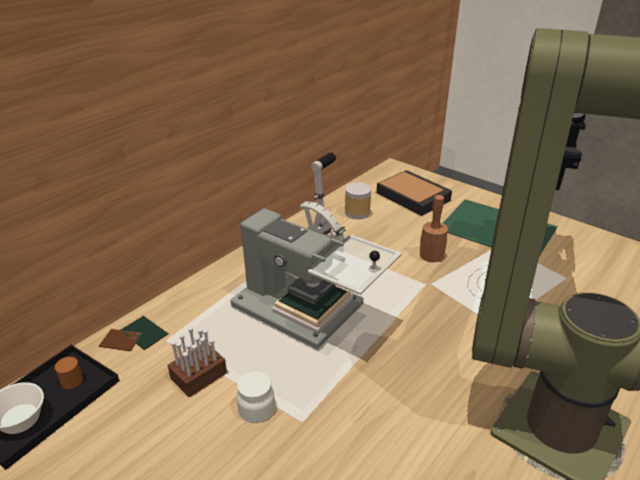

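View pics/top0.png

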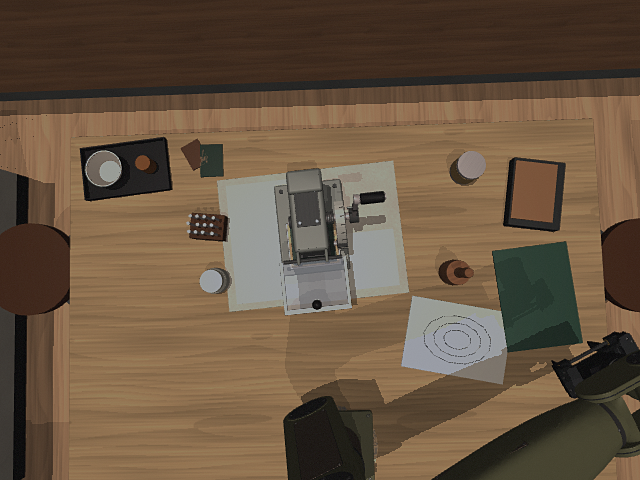

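The side view shows the press in the middle, with its guard raised nearly level, the knob at about (375,256) and the grip at about (325,160). In the top view the knob is at about (317,304), the grip at (372,197) and the quadrant near (345,215). I'll zoom in next.

```bash
python3 - <<'E'
import cv2,numpy as np
s=cv2.imread("pics/side0.png");t=cv2.imread("pics/top0.png")
cv2.imwrite("pics/s0z.png",cv2.resize(s[145:295,250:410],None,fx=4,fy=4,interpolation=cv2.INTER_CUBIC)[:600,:800])
cv2.imwrite("pics/t0z.png",cv2.resize(t[160:320,260:400],None,fx=3.75,fy=3.75,interpolation=cv2.INTER_CUBIC))
E
```

```text
(no output)
```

View pics/s0z.png

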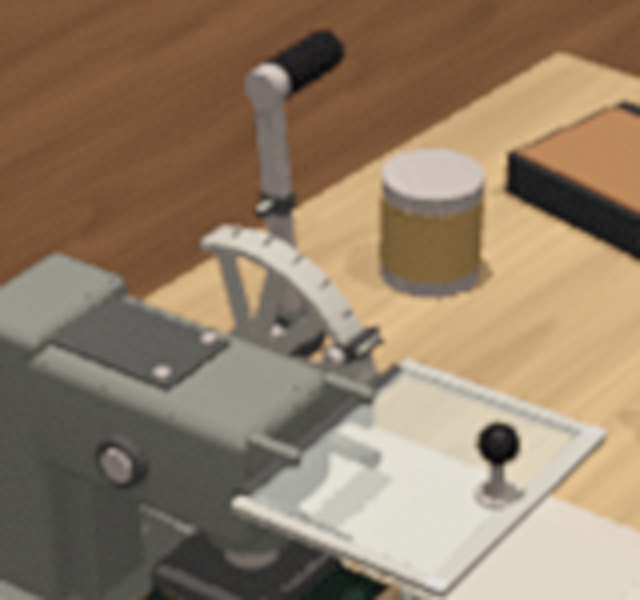

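View pics/t0z.png

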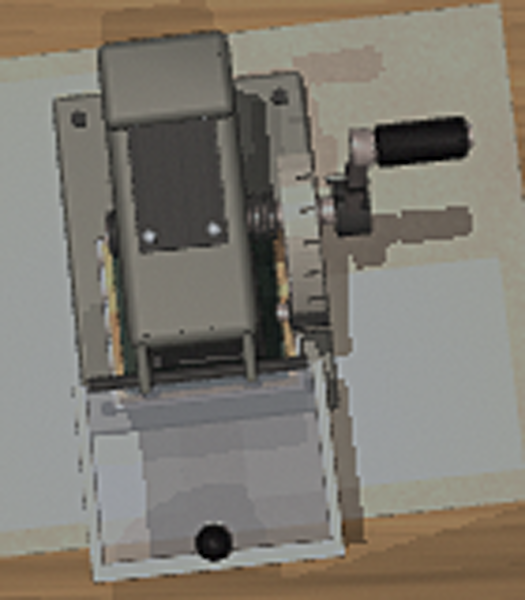

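```bash
cat > h.py <<'E'
import cv2,numpy as np
from workcell import calibration
from scipy.optimize import least_squares
C={n:calibration(n) for n in("side","top")}
def ray(n,u,v):
    c=C[n];d=c["R"].T@np.array([(u-c["cx"])/c["fx"],(v-c["cy"])/c["fy"],1]);o=-c["R"].T@c["t"];return o,d/np.linalg.norm(d)
def proj(n,X):
    c=C[n];q=c["R"]@np.asarray(X)+c["t"];return np.array([c["fx"]*q[0]/q[2]+c["cx"],c["fy"]*q[1]/q[2]+c["cy"]])
def plane(n,u,v,z):
    o,d=ray(n,u,v);return o+d*(z-o[2])/d[2]
def tri(a,b):
    A=[];B=[]
    o1,d1=ray("side",*a);o2,d2=ray("top",*b)
    s=np.linalg.lstsq(np.c_[d1,-d2],o2-o1,rcond=None)[0]
    p,q=o1+s[0]*d1,o2+s[1]*d2
    return (p+q)/2,np.linalg.norm(p-q)
def blob(img,box,thr=55,minA=15):
    x0,y0,x1,y1=box;g=img[y0:y1,x0:x1].max(2)
    m=(g<thr).astype(np.uint8);n,l,st,ce=cv2.connectedComponentsWithStats(m)
    k=1+np.argmax(st[1:,4]);ys,xs=np.where(l==k)
    pts=np.c_[xs+x0,ys+y0].astype(float)
    return pts.mean(0),len(pts),pts
E
python3 - <<'E'
from h import *
s=cv2.imread("pics/side0.png");t=cv2.imread("pics/top0.png")
R={}
for nm,bs,bt in(("knob",(366,248,384,264),(308,296,326,312)),("grip",(314,148,340,170),(356,188,390,206))):
    a,na,pa=blob(s,bs);b,nb,pb=blob(t,bt)
    X,e=tri(a,b);print(nm,a,na,b,nb,X.round(4),round(e,4));R[nm]=X
    if nm=="grip":
        u=np.linalg.svd(pb-b)[2][0]; ex=(pb-b)@u
        P=[plane("top",*(b+u*k),X[2]) for k in(ex.min(),ex.max())]
        d=P[1]-P[0];print("grip axis top",d, np.linalg.norm(d),"yaw",np.degrees(np.arctan2(d[1],d[0])))
k,g=R["knob"],R["grip"]
f=lambda a:.205-.112*np.cos(a)+.036*np.sin(a)
from scipy.optimize import brentq
a=brentq(lambda a:f(a)-k[2],0,2.0);xk=-.085-.112*np.sin(a)-.036*np.cos(a)
print("guard",a-.436,"xk",xk)
kl=np.array([xk,0]);gl=np.array([.0365,-.154])
dl=gl-kl;dw=(g-k)[:2];yaw=np.arctan2(dw[1],dw[0])-np.arctan2(dl[1],dl[0])
print("len",np.linalg.norm(dl),np.linalg.norm(dw),"yaw",np.degrees(yaw))
for z in(.02,.03):
  p=[plane("top",260+x/3.75,160+y/3.75,z) for x,y in((55,100),(85,385),(300,75))]
  e=p[0]-p[1];print("base edge yaw",np.degrees(np.arctan2(e[1],e[0])),[q.round(3) for q in p])
c,sn=np.cos(yaw),np.sin(yaw);Rz=np.array([[c,-sn],[sn,c]])
o=k[:2]-Rz@kl;print("origin",o,g[:2]-Rz@gl)
for nm,pt in dict(hinge=(-.085,0,.205),pivot=(.02,-.118,.17),bFL=(-.12,.1,.02),bRL=(.15,.1,.02),bRR=(.15,-.1,.02)).items():
    w=np.r_[o+Rz@np.array(pt[:2]),pt[2]];print(nm,w.round(3),proj("side",w).round(1),proj("top",w).round(1))
E
```

```text
knob [374.14516129 255.85483871] 62 [316.56164384 304.35616438] 73 [0.4308 0.0417 0.2426] 0.0001
grip [327.32624113 159.36170213] 141 [372.02255639 197.27067669] 266 [ 0.6725 -0.095   0.3385] 0.0048
grip axis top [-0.00447113  0.05543431  0.        ] 0.055614334653005165 yaw 94.61129185140138
guard 1.1491696076497755 xk -0.19647101079723037
len 0.27926956846724854 0.277774738744506 yaw 3.968385872041832
base edge yaw 4.630571113416445 [array([0.766, 0.165, 0.02 ]), array([0.538, 0.147, 0.02 ]), array([ 0.779, -0.031,  0.02 ])]
base edge yaw 4.630571113416441 [array([0.764, 0.164, 0.03 ]), array([0.538, 0.146, 0.03 ]), array([ 0.777, -0.03 ,  0.03 ])]
origin [0.62676634 0.05532801] [0.62546527 0.05606404]
hinge [0.542 0.049 0.205] [330.3 252.7] [312.8 259.2]
pivot [ 0.655 -0.061  0.17 ] [323.1 227.8] [354.1 215.2]
bFL [0.5   0.147 0.02 ] [317.1 346. ] [282.9 275.5]
bRL [0.769 0.165 0.02 ] [229.4 300.9] [274.5 185.5]
bRR [ 0.783 -0.034  0.02 ] [280.6 262.2] [341.1 178.6]
```

Knob and grip agree with each other and with the base edges: yaw about 4.3°, press origin about (0.626, 0.0555), guard about 1.15 rad. I'll move above the knob, staying over the maul.

Request:
move_arm --dp '[[0,0.01,0.045],[0.01,0.03,0.085],[0.02,0.065,0.115],[0.03,0.11,0.125],[0.04,0.155,0.13],[0.05,0.2,0.13],[0.06,0.25,0.13],[0.07,0.3,0.13]]' --dr '[[0,0,-0.05],[0,0,-0.1],[0,0,-0.15],[0,0,-0.2],[0,0,-0.25],[0,0,-0.3],[0,0,-0.35],[0,0,-0.389]]' --claw '[1,1,1,1,1,1,1,1]'

```text
t: 0.9
tool_pos: [0.36, -0.2808, 0.343]
orientation: [-3.137, -0.113, 0.0]
force: [1.1, 0.0, -0.4]
width: 0.999
```

Request:
move_arm --dp '[[0.012,0.048,0],[0.024,0.095,0],[0.036,0.142,0],[0.048,0.19,0],[0.06,0.238,0],[0.068,0.285,0],[0.071,0.3225,-0.02],[0.071,0.3225,-0.05]]' --dr '[[0,0,0],[0,0,0],[0,0,0],[0,0,0],[0,0,0],[0,0,0],[0,0,0],[0,0,0]]' --claw '[1,1,1,1,1,1,1,1]'

```text
t: 1.7
tool_pos: [0.4317, 0.0455, 0.2942]
orientation: [-3.136, -0.124, -0.006]
force: [0.8, -0.7, -0.5]
width: 1.002
```

```bash
python3 - <<'E'
from workcell import r,camera
import cv2,numpy as np
print(r.state()["tool_pos"],r.state()["orientation"])
p,d=camera("side"); cv2.imwrite("pics/side1.png",p[:,:,::-1])
cv2.imwrite("pics/s1z.png",cv2.resize(p[130:330,240:440,::-1],None,fx=3,fy=3,interpolation=cv2.INTER_CUBIC))
E
```

```text
[0.43173261 0.0455032  0.29417143] [-3.13573787 -0.12366308 -0.00613652]
```

View pics/s1z.png

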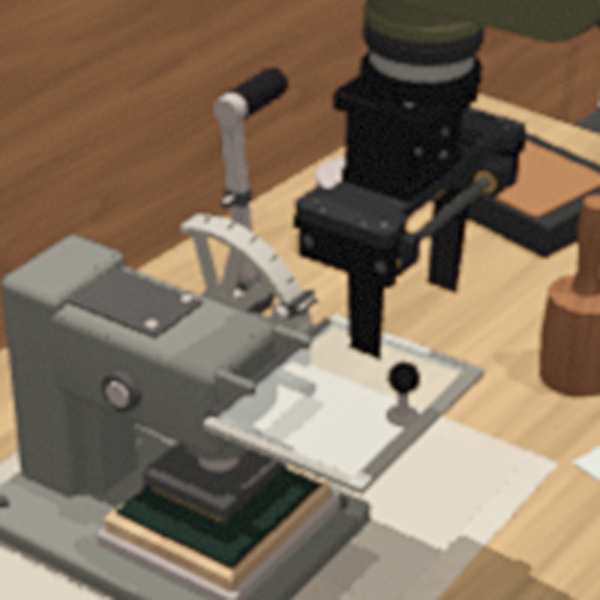

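The gripper hangs squarely above the knob (about (404,378) in the crop), with a finger on each side. Next I descend and close.

Request:
move_arm --dp '[[-0.001,-0.004,-0.025],[-0.001,-0.004,-0.05],[-0.001,-0.004,-0.07],[-0.001,-0.004,-0.07],[-0.001,-0.004,-0.07],[-0.001,-0.004,-0.07],[-0.001,-0.004,-0.07]]' --dr '[[0,0,0],[0,0,0],[0,0,0],[0,0,0],[0,0,0],[0,0,0],[0,0,0]]' --claw '[1,1,1,0,0,0,0]'

```text
t: 2.45
tool_pos: [0.4286, 0.0397, 0.2185]
orientation: [-3.137, -0.12, 0.008]
force: [1.0, 0.4, 0.1]
width: 0.717
```

Request:
move_arm --dp '[[0.002,0.002,0.005],[0.002,0.002,0.005],[0.002,0.002,0.005],[0.002,0.002,0.005],[0.002,0.002,0.005],[0.002,0.002,0.005]]' --dr '[[0,0,0],[0,0,0],[0,0,0],[0,0,0],[0,0,0],[0,0,0]]' --claw '[0,0,0,0,0,0]'

```text
t: 3.05
tool_pos: [0.4305, 0.0411, 0.2233]
orientation: [-3.139, -0.121, 0.009]
force: [0.3, -2.6, -0.6]
width: 0.238
```

```bash
python3 - <<'E'
import numpy as np
def K(g):
    a=g+.436; x=-.085-.112*np.sin(a)-.036*np.cos(a); z=.205-.112*np.cos(a)+.036*np.sin(a)
    return np.array([x*np.cos(.075),x*np.sin(.075),z])
k0=K(1.149)
for g in np.r_[np.arange(1.149,-.03,-.075),0,-.03]: print(round(g,3),(K(g)-k0).round(4).tolist())
E
```

```text
1.149 [0.0, 0.0, 0.0]
1.074 [-0.0025, -0.0002, -0.0085]
0.999 [-0.0044, -0.0003, -0.0171]
0.924 [-0.0056, -0.0004, -0.0258]
0.849 [-0.0061, -0.0005, -0.0346]
0.774 [-0.006, -0.0005, -0.0434]
0.699 [-0.0052, -0.0004, -0.0522]
0.624 [-0.0038, -0.0003, -0.0609]
0.549 [-0.0017, -0.0001, -0.0695]
0.474 [0.001, 0.0001, -0.0779]
0.399 [0.0043, 0.0003, -0.0861]
0.324 [0.0082, 0.0006, -0.094]
0.249 [0.0127, 0.001, -0.1015]
0.174 [0.0178, 0.0013, -0.1088]
0.099 [0.0233, 0.0018, -0.1156]
0.024 [0.0294, 0.0022, -0.122]
0.0 [0.0315, 0.0024, -0.1239]
-0.03 [0.0341, 0.0026, -0.1263]
```

Request:
move_arm --dp '[[-0.0025,0,-0.0085],[-0.0044,0,-0.017],[-0.0056,0,-0.026],[-0.006,0,-0.0345],[-0.006,0,-0.0435],[-0.005,0,-0.052],[-0.004,0,-0.061],[-0.0017,0,-0.0695]]' --dr '[[0,0,0],[0,0,0],[0,0,0],[0,0,0],[0,0,0],[0,0,0],[0,0,0],[0,0,0]]' --claw '[0,0,0,0,0,0,0,0]'

```text
t: 3.85
tool_pos: [0.4287, 0.0409, 0.1528]
orientation: [-3.139, -0.12, 0.009]
force: [-1.6, -3.8, 2.0]
width: 0.236
```

Request:
move_arm --dp '[[0.003,0,-0.0075],[0.006,0,-0.0155],[0.01,0.0005,-0.0235],[0.0145,0.001,-0.031],[0.0195,0.0015,-0.038],[0.025,0.002,-0.045],[0.031,0.002,-0.0515],[0.033,0.0025,-0.0535]]' --dr '[[0,0,0],[0,0,0],[0,0,0],[0,0,0],[0,0,0],[0,0,0],[0,0,0],[0,0,0]]' --claw '[0,0,0,0,0,0,0,0]'

```text
t: 4.65
tool_pos: [0.4622, 0.0436, 0.0986]
orientation: [-3.138, -0.12, 0.01]
force: [-2.5, -2.3, 1.7]
width: 0.239
```

Request:
move_arm --dp '[[0.003,0,-0.003],[0.006,0,-0.005],[0.006,0,-0.005],[0.006,0,-0.005]]' --dr '[[0,0,0],[0,0,0],[0,0,0],[0,0,0]]' --claw '[0,0,0,0]'

```text
t: 5.05
tool_pos: [0.4682, 0.044, 0.0959]
orientation: [-3.137, -0.12, 0.013]
force: [-8.8, -1.1, 14.3]
width: 0.238
```

```bash
python3 - <<'E'
from workcell import r,camera
import cv2,numpy as np
for n in ("side","top"):
    p,d=camera(n); cv2.imwrite(f"pics/{n}2.png",p[:,:,::-1])
s=cv2.imread("pics/side2.png")
cv2.imwrite("pics/s2z.png",cv2.resize(s[140:340,240:440],None,fx=3,fy=3,interpolation=cv2.INTER_CUBIC))
E
```

```text
(no output)
```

View pics/s2z.png

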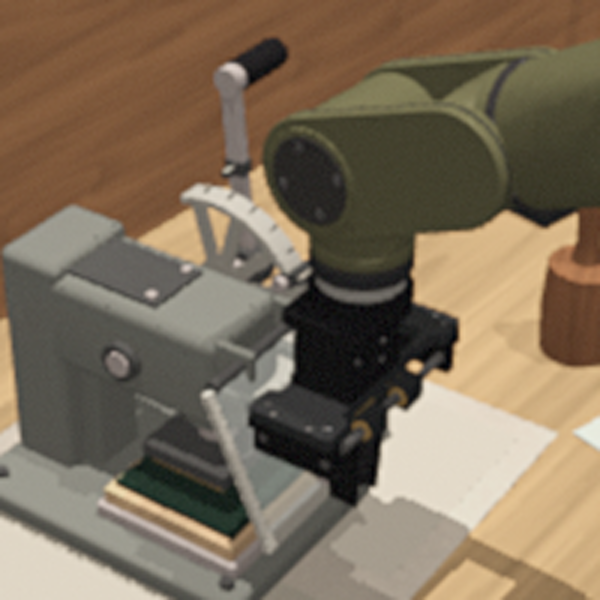

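The guard's aluminium edge now runs from (208,395) down to (268,548), about 25° off plumb. The force rose to 14 N against the stop, so the guard is down. I'll release the knob and go straight up.

Request:
move_arm --dp '[[-0.002,0,0.001],[-0.002,0,0.001],[-0.002,0,0.001],[-0.002,0,0.001],[-0.002,0,0.001],[-0.002,0,0.03],[-0.003,0,0.07],[-0.003,0,0.11]]' --dr '[[0,0,0],[0,0,0],[0,0,0],[0,0,0],[0,0,0],[0,0,0],[0,0,0],[0,0,0]]' --claw '[0.6,0.6,0.6,0.6,0.6,0.6,0.6,0.6]'

```text
t: 5.95
tool_pos: [0.4645, 0.0441, 0.2062]
orientation: [-3.137, -0.12, 0.016]
force: [0.7, 0.1, 0.2]
width: 0.599
```

```bash
python3 - <<'E'
from workcell import r,camera
import cv2,numpy as np
from h import *
for n in ("side","top"):
    p,d=camera(n); cv2.imwrite(f"pics/{n}3.png",p[:,:,::-1])
s=cv2.imread("pics/side3.png")
cv2.imwrite("pics/s3z.png",cv2.resize(s[140:340,240:440],None,fx=3,fy=3,interpolation=cv2.INTER_CUBIC))
# predicted knob pixel when down
o=np.array([.626,.0555]);y=.075
def W(x,yy,z): return [o[0]+x*np.cos(y)-yy*np.sin(y),o[1]+x*np.sin(y)+yy*np.cos(y),z]
k=proj("side",W(-.165,0,.119)); print(k,(k-[240,140])*3)
for s_ in(.085,-.085):
  e=proj("side",W(-.085-.130*np.sin(.436),s_,.205-.13*np.cos(.436)));print((e-[240,140])*3)
E
```

```text
[359.92021164 296.18893449] [359.76063493 468.56680348]
[266.50717858 550.6771411 ]
[389.020804   432.17385633]
```

View pics/s3z.png

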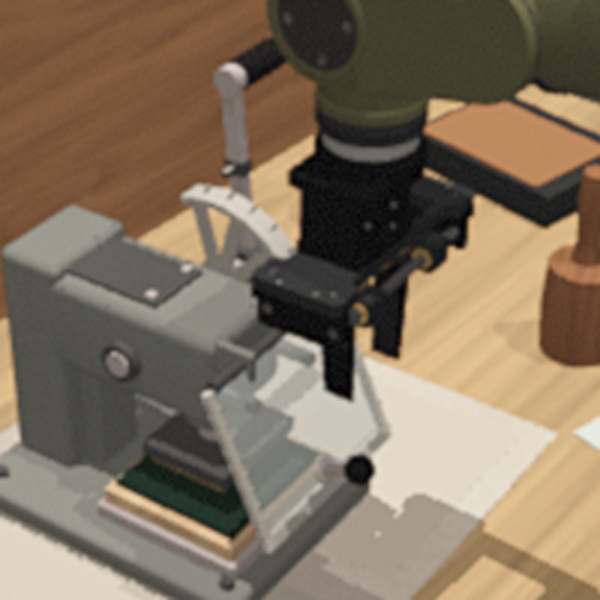

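The guard is down. The knob sits at (360,468) in the crop, where the fully-down model predicts (360,469). Now I'll find the depth mark.

```bash
python3 - <<'E'
import cv2,numpy as np
s=cv2.imread("pics/side0.png");t=cv2.imread("pics/top3.png");t0=cv2.imread("pics/top0.png")
a=cv2.resize(s[215:245,320:355],(420,360),interpolation=cv2.INTER_CUBIC)
b=cv2.resize(t0[205:255,330:365],(350,500),interpolation=cv2.INTER_CUBIC)
print(t.shape)
out=np.zeros((500,780,3),np.uint8);out[:360,:420]=a;out[:500,430:780]=b
cv2.imwrite("pics/mark.png",out)
E
```

```text
(480, 640, 3)
```

View pics/mark.png

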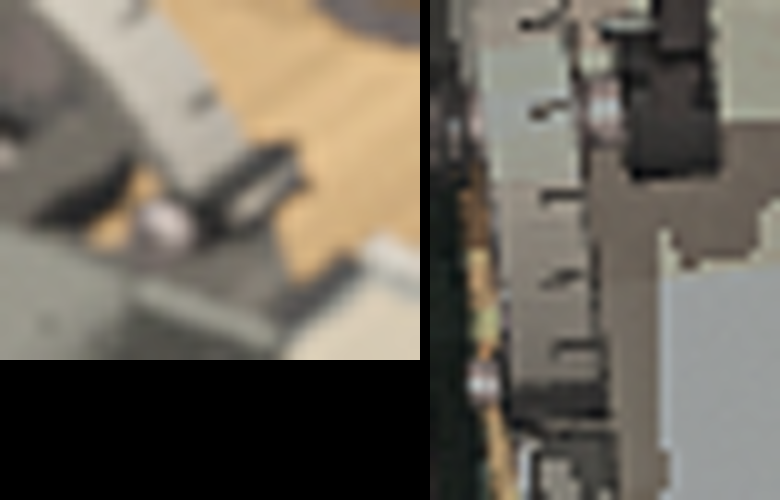

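```bash
cat >> h.py <<'E'
O=np.array([.626,.0555]);YAW=.075
Rp=np.array([[np.cos(YAW),-np.sin(YAW),0],[np.sin(YAW),np.cos(YAW),0],[0,0,1]])
def W(p): return Rp@np.asarray(p,float)+np.r_[O,0]
def P(w): return Rp.T@(np.asarray(w)-np.r_[O,0])
def onplane_y(n,u,v,y):
    o,d=ray(n,u,v);o=P(o);d=Rp.T@d;return o+d*(y-o[1])/d[1]
def circ(L,y,r=.091):
    t=L-.1;return W([.02-r*np.sin(t),y,.17+r*np.cos(t)])
E
python3 - <<'E'
from h import *
for L in (.0,.9,1.0,1.1,1.2,1.3):
  for y in(-.106,-.080):
    a=proj("side",circ(L,y));b=proj("top",circ(L,y))
    print(L,y,a.round(1),b.round(1),"crop",((a-[320,215])*12).round(),((b-[330,205])*10+[430,0]).round())
X,e=tri((341,230.5),(343,245.3));print(P(X),e)
E
```

```text
0.0 -0.106 [316.9 196.9] [350.5 207.7] crop [ -38. -217.] [635.  27.]
0.0 -0.08 [310.4 201.4] [339.8 208.8] crop [-116. -164.] [528.  38.]
0.9 -0.106 [342.6 216. ] [353.3 238.8] crop [271.  12.] [663. 338.]
0.9 -0.08 [336.4 220.8] [342.8 239.9] crop [196.  70.] [558. 349.]
1.0 -0.106 [344.7 219.3] [353.4 241.4] crop [296.  51.] [664. 364.]
1.0 -0.08 [338.5 224.1] [343.  242.5] crop [222. 109.] [560. 375.]
1.1 -0.106 [346.5 222.6] [353.5 243.6] crop [318.  92.] [665. 386.]
1.1 -0.08 [340.3 227.5] [343.2 244.7] crop [244. 150.] [562. 397.]
1.2 -0.106 [348.1 226.1] [353.5 245.6] crop [337. 133.] [665. 406.]
1.2 -0.08 [341.9 231. ] [343.3 246.7] crop [263. 192.] [563. 417.]
1.3 -0.106 [349.3 229.5] [353.5 247.2] crop [351. 174.] [665. 422.]
1.3 -0.08 [343.2 234.5] [343.4 248.3] crop [278. 233.] [564. 433.]
[-0.05801951 -0.07992845  0.2114806 ] 0.0010303616228851786
```

The two views put the mark at lever ≈ 1.18 rad, with a fitted radius of 88 mm against the 91 mm given. Next I rise, turn the jaws by 90° and move over the lever grip.

Request:
move_arm --dp '[[-0.005,0,0.045],[-0.01,0,0.09],[-0.01,0,0.135],[-0.01,0,0.175],[-0.005,-0.01,0.195],[0.01,-0.04,0.2],[0.045,-0.07,0.2],[0.08,-0.1,0.2]]' --dr '[[0,0,0.14],[0,0,0.28],[0,0,0.42],[0,0,0.56],[0,0,0.7],[0,0,0.84],[0,0,0.98],[0,0,1.12]]' --claw '[0.8,0.8,0.8,0.8,0.8,0.8,0.8,0.8]'

```text
t: 6.85
tool_pos: [0.5499, -0.057, 0.413]
orientation: [-2.589, -1.776, -0.006]
force: [0.7, 1.3, 0.8]
width: 0.802
```

Request:
move_arm --dp '[[0.04,-0.015,0],[0.08,-0.03,0],[0.115,-0.038,0],[0.123,-0.0385,-0.01],[0.123,-0.0385,-0.025],[0.123,-0.0385,-0.035],[0.123,-0.0385,-0.035]]' --dr '[[0,0,0.14],[0,0,0.28],[0,0,0.42],[0,0,0.443],[0,0,0.443],[0,0,0.443],[0,0,0.443]]' --claw '[0.8,0.8,0.8,0.8,0.8,0.8,0.8]'

```text
t: 7.55
tool_pos: [0.6712, -0.0948, 0.3752]
orientation: [-2.133, -2.297, -0.002]
force: [-0.1, 0.8, -0.4]
width: 0.801
```

```bash
python3 - <<'E'
from workcell import r,camera
import cv2,numpy as np
from h import *
p,d=camera("side"); s=p[:,:,::-1];cv2.imwrite("pics/side4.png",s)
cv2.imwrite("pics/s4z.png",cv2.resize(s[90:290,240:440],None,fx=3,fy=3,interpolation=cv2.INTER_CUBIC))
st=r.state();print(st["tool_pos"],P(st["tool_pos"]),st["orientation"],st["joints"])
E
```

```text
[ 0.6714888  -0.09491963  0.37686792] [ 0.03409002 -0.15340523  0.37686792] [-2.13398188 -2.29875936 -0.00377999] [-0.22153374  0.13811482  1.36731619  0.00460991  1.63927523 -0.29553688]
```

View pics/s4z.png

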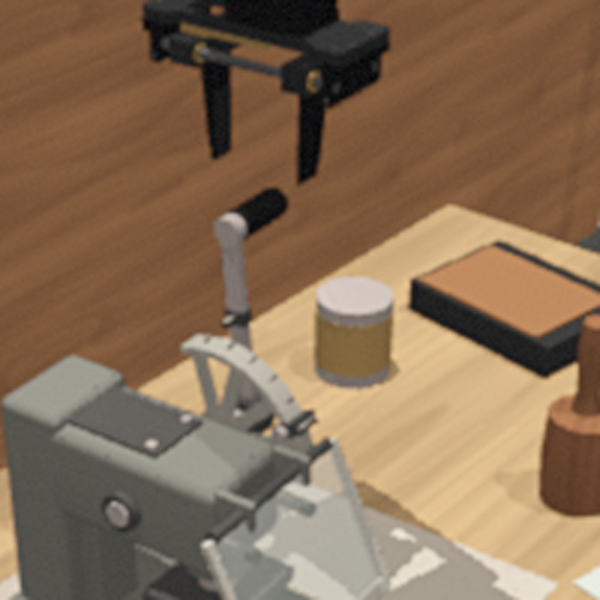

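The fingers straddle the black grip (about (263,207)) along the press's x. Next I descend and close.

Request:
move_arm --dp '[[0.002,0,-0.03],[0.002,0,-0.06],[0.002,0,-0.061],[0.002,0,-0.061],[0.002,0,-0.061],[0.002,0,-0.061],[0.002,0,-0.061],[0.002,0,-0.061]]' --dr '[[0,0,0],[0,0,0],[0,0,0],[0,0,0],[0,0,0],[0,0,0],[0,0,0],[0,0,0]]' --claw '[0.8,0.8,0,0,0,0,0,0]'

```text
t: 8.4
tool_pos: [0.6738, -0.095, 0.3169]
orientation: [-2.135, -2.3, -0.005]
force: [0.0, 0.2, -0.9]
width: 0.349
```

Request:
move_arm --dp '[[0,0,0],[0,0,0],[0,0,0]]' --dr '[[0,0,0],[0,0,0],[0,0,0]]' --claw '[0,0,0]'

```text
t: 8.7
tool_pos: [0.6748, -0.0949, 0.3174]
orientation: [-2.136, -2.302, -0.008]
force: [5.7, 0.3, 0.6]
width: 0.267
```

```bash
python3 - <<'E'
from workcell import r
from h import *
st=r.state();p=P(st["tool_pos"]);print(p,st["force"],st["width"]*95)
g=p+[0,0,.0188]; v=g-[.02,0,.17];print("r",np.hypot(v[0],v[2]),"L",np.arctan2(-v[0],v[2])+.1)
def G(L): t=L-.1;return np.array([.02-.165*np.sin(t),0,.17+.165*np.cos(t)])
for L in np.arange(0,1.36,.075):print(round(L,3),(Rp@(G(L)-G(0))).round(4).tolist())
E
```

```text
[ 0.03740595 -0.15363683  0.3173789 ] [5.72470642 0.26435781 0.58674681] 25.317707372996146
r 0.16708798432104366 L -0.0043616859424892435
0.0 [0.0, 0.0, 0.0]
0.075 [-0.0123, -0.0009, 0.0008]
0.15 [-0.0246, -0.0019, 0.0006]
0.225 [-0.0369, -0.0028, -0.0005]
0.3 [-0.0491, -0.0037, -0.0025]
0.375 [-0.0611, -0.0046, -0.0054]
0.45 [-0.0728, -0.0055, -0.0092]
0.525 [-0.0843, -0.0063, -0.0139]
0.6 [-0.0953, -0.0072, -0.0194]
0.675 [-0.1059, -0.008, -0.0257]
0.75 [-0.116, -0.0087, -0.0328]
0.825 [-0.1255, -0.0094, -0.0407]
0.9 [-0.1345, -0.0101, -0.0492]
0.975 [-0.1427, -0.0107, -0.0584]
1.05 [-0.1503, -0.0113, -0.0682]
1.125 [-0.1571, -0.0118, -0.0785]
1.2 [-0.1631, -0.0123, -0.0893]
1.275 [-0.1682, -0.0126, -0.1006]
1.35 [-0.1726, -0.013, -0.1121]
```

Gripped at 25.3 mm against the 26 mm grip. Now I pull along the arc.

Request:
move_arm --dp '[[-0.012,-0.001,0.001],[-0.0245,-0.002,0.0005],[-0.037,-0.003,-0.0005],[-0.049,-0.0035,-0.0025],[-0.061,-0.0045,-0.0055],[-0.073,-0.0055,-0.009],[-0.084,-0.0065,-0.014],[-0.095,-0.007,-0.0195]]' --dr '[[0,0,0],[0,0,0],[0,0,0],[0,0,0],[0,0,0],[0,0,0],[0,0,0],[0,0,0]]' --claw '[0,0,0,0,0,0,0,0]'

```text
t: 9.5
tool_pos: [0.5814, -0.1023, 0.2977]
orientation: [2.135, 2.3, 0.013]
force: [11.0, -2.7, -5.2]
width: 0.27
```

```bash
python3 - <<'E'
from workcell import r
from h import *
st=r.state();p=P(st["tool_pos"]);print(p,st["force"],st["width"]*95)
g=p+[0,0,.0188]; v=g-[.02,0,.17];L=np.arctan2(-v[0],v[2])+.1;print("r",np.hypot(v[0],v[2]),"L",L)
def G(L): t=L-.1;return np.array([.02-.165*np.sin(t),0,.17+.165*np.cos(t)])
for l in np.arange(.6,1.2,.0625):print(round(l,3),(Rp@(G(l)-G(L))).round(4).tolist())
E
```

```text
[-0.05626391 -0.1540413   0.29772185] [11.02942306 -2.73099303 -5.22397971] 25.623993084777396
r 0.16518121830790802 L 0.579908946182817
0.6 [-0.0029, -0.0002, -0.0016]
0.662 [-0.0118, -0.0009, -0.0068]
0.725 [-0.0203, -0.0015, -0.0126]
0.788 [-0.0284, -0.0021, -0.0188]
0.85 [-0.0362, -0.0027, -0.0256]
0.912 [-0.0435, -0.0033, -0.0329]
0.975 [-0.0503, -0.0038, -0.0406]
1.038 [-0.0567, -0.0043, -0.0487]
1.1 [-0.0625, -0.0047, -0.0572]
1.162 [-0.0678, -0.0051, -0.0661]
```

Request:
move_arm --dp '[[-0.01,-0.001,-0.0055],[-0.02,-0.0015,-0.0125],[-0.0285,-0.002,-0.019],[-0.036,-0.0025,-0.0255],[-0.0435,-0.003,-0.033],[-0.0505,-0.004,-0.0405],[-0.0565,-0.0045,-0.0485],[-0.0615,-0.0045,-0.0555]]' --dr '[[0,0,0],[0,0,0],[0,0,0],[0,0,0],[0,0,0],[0,0,0],[0,0,0],[0,0,0]]' --claw '[0,0,0,0,0,0,0,0]'

```text
t: 10.3
tool_pos: [0.5238, -0.107, 0.2444]
orientation: [2.128, 2.293, 0.025]
force: [15.5, -0.3, 0.3]
width: 0.267
```

```bash
cat > look.py <<'E'
import sys
from workcell import r,camera
from h import *
k=sys.argv[1]
im={}
for n in("side","top"):
    p,d=camera(n);im[n]=p[:,:,::-1].copy();cv2.imwrite(f"pics/{n}{k}.png",im[n])
st=r.state();p=P(st["tool_pos"]);print(st["t"],p,st["force"],st["width"]*95)
g=p+[0,0,.0188]; v=g-[.02,0,.17];L=np.arctan2(-v[0],v[2])+.1;print("r",np.hypot(v[0],v[2]),"L",L)
def G(L): t=L-.1;return np.array([.02-.165*np.sin(t),0,.17+.165*np.cos(t)])
for l in np.arange(round(L,2)-.04,L+.2,.02):print(round(l,3),(Rp@(G(l)-G(L))).round(4).tolist())
a=cv2.resize(im["side"][205:255,315:365],(500,500),interpolation=cv2.INTER_CUBIC)
b=cv2.resize(im["top"][225:265,330:360],(300,400),interpolation=cv2.INTER_CUBIC)
out=np.zeros((500,800,3),np.uint8);out[:,:500]=a;out[:400,500:]=b
cv2.imwrite(f"pics/look{k}.png",out)
E
python3 look.py 5
```

```text
10.4 [-0.11462789 -0.15435907  0.2436213 ] [14.21284469  0.64638135 -0.19091741] 25.31940502691953
r 0.16329839587526163 L 1.069192103037986
1.03 [0.0038, 0.0003, 0.0053]
1.05 [0.0018, 0.0001, 0.0026]
1.07 [-0.0001, -0.0, -0.0001]
1.09 [-0.0019, -0.0001, -0.0029]
1.11 [-0.0037, -0.0003, -0.0056]
1.13 [-0.0054, -0.0004, -0.0084]
1.15 [-0.0071, -0.0005, -0.0113]
1.17 [-0.0087, -0.0007, -0.0142]
1.19 [-0.0102, -0.0008, -0.0171]
1.21 [-0.0117, -0.0009, -0.02]
1.23 [-0.0132, -0.001, -0.023]
1.25 [-0.0145, -0.0011, -0.026]
```

View pics/look5.png

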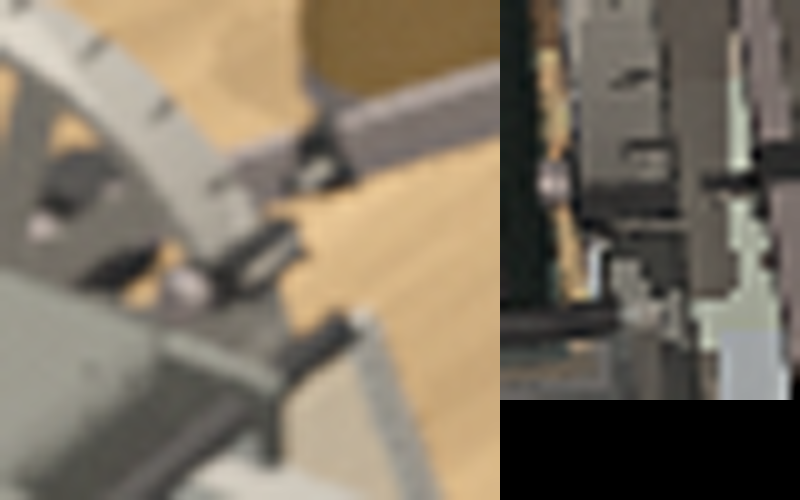

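View pics/side5.png

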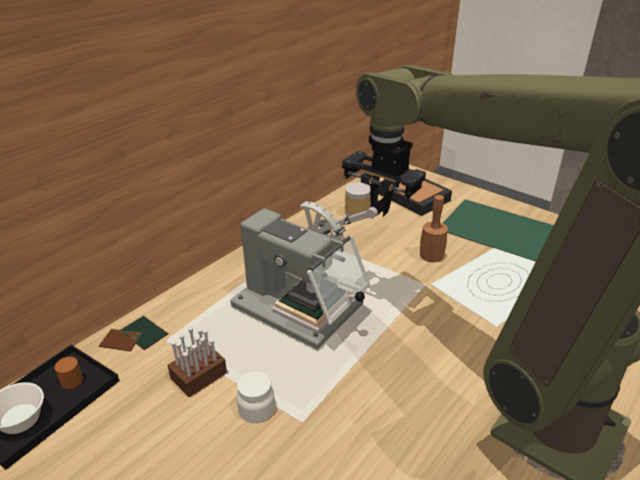

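The side crop shows the index tip near (297,180) and the light mark line from about (235,285) to (295,238). The index still has about 0.12 rad to go. I'll move most of that and look again.

Request:
move_arm --dp '[[-0.0035,0,-0.005],[-0.007,-0.0005,-0.011],[-0.0075,-0.0005,-0.012],[-0.0075,-0.0005,-0.012]]' --dr '[[0,0,0],[0,0,0],[0,0,0],[0,0,0]]' --claw '[0,0,0,0]'

```text
t: 10.8
tool_pos: [0.5181, -0.1075, 0.2348]
orientation: [2.125, 2.289, 0.031]
force: [4.7, 1.3, 6.6]
width: 0.265
```

```bash
python3 look.py 6; python3 - <<'E'
import cv2,numpy as np
s=cv2.imread("pics/side6.png");t=cv2.imread("pics/top6.png")
a=cv2.resize(s[215:240,330:355],(500,500),interpolation=cv2.INTER_NEAREST)
b=cv2.resize(t[235:255,338:353],(300,400),interpolation=cv2.INTER_NEAREST)
out=np.zeros((500,800,3),np.uint8);out[:,:500]=a;out[:400,500:]=np.clip(b*1.5,0,255)
cv2.imwrite("pics/n6.png",out)
E
```

```text
10.9 [-0.11963456 -0.15444938  0.23501585] [5.09323802 1.58037759 6.50176413] 25.728056118543336
r 0.1628585513476415 L 1.1301919792998667
1.09 [0.0035, 0.0003, 0.0056]
1.11 [0.0017, 0.0001, 0.0028]
1.13 [0.0, 0.0, 0.0]
1.15 [-0.0016, -0.0001, -0.0028]
1.17 [-0.0033, -0.0002, -0.0057]
1.19 [-0.0048, -0.0004, -0.0086]
1.21 [-0.0063, -0.0005, -0.0115]
1.23 [-0.0077, -0.0006, -0.0145]
1.25 [-0.0091, -0.0007, -0.0175]
1.27 [-0.0104, -0.0008, -0.0205]
1.29 [-0.0117, -0.0009, -0.0236]
1.31 [-0.0129, -0.001, -0.0267]
1.33 [-0.014, -0.0011, -0.0298]
```

View pics/look6.png

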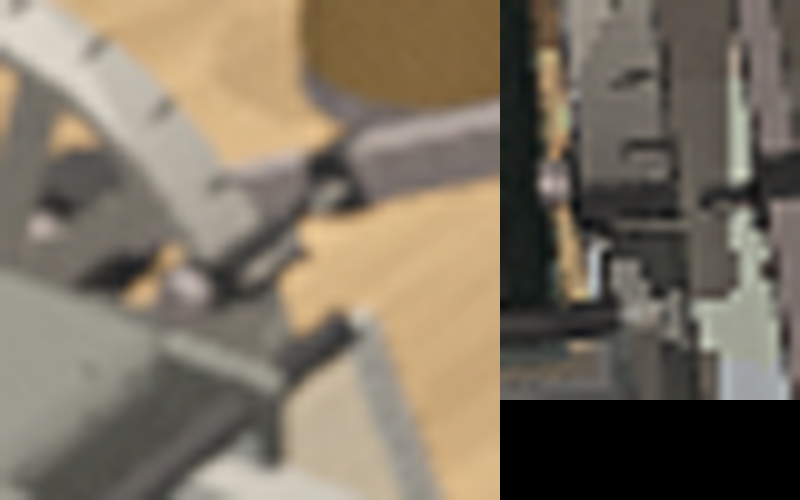

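View pics/n6.png

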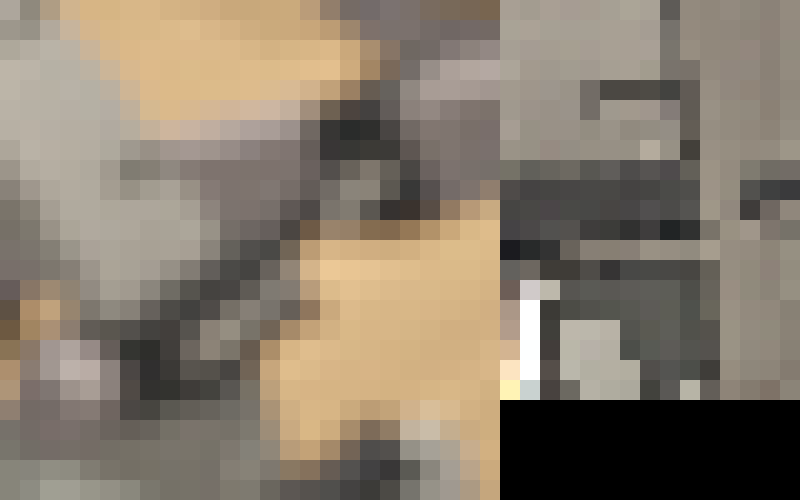

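In the nearest-pixel crop the mark's light line runs from about (200,350) to (280,290), and the index bar's tip is near (300,222). That leaves about 0.06 rad to go, so the mark is at about 1.19 on my kinematic scale.

Request:
move_arm --dp '[[-0.0025,0,-0.005],[-0.005,-0.0005,-0.01],[-0.0055,-0.0005,-0.0105],[-0.0055,-0.0005,-0.0105],[-0.0055,-0.0005,-0.0105]]' --dr '[[0,0,0],[0,0,0],[0,0,0],[0,0,0],[0,0,0]]' --claw '[0,0,0,0,0]'

```text
t: 11.4
tool_pos: [0.5146, -0.1078, 0.228]
orientation: [2.121, 2.286, 0.037]
force: [2.6, 2.1, 7.9]
width: 0.264
```

```bash
python3 look.py 7; python3 - <<'E'
import cv2,numpy as np
s=cv2.imread("pics/side7.png");t=cv2.imread("pics/top7.png")
a=cv2.resize(s[215:240,330:355],(500,500),interpolation=cv2.INTER_NEAREST)
b=cv2.resize(t[235:255,338:353],(300,400),interpolation=cv2.INTER_NEAREST)
out=np.zeros((500,800,3),np.uint8);out[:,:500]=a;out[:400,500:]=np.clip(b*1.5,0,255)
cv2.imwrite("pics/n7.png",out)
E
```

```text
11.5 [-0.12325977 -0.15452355  0.22805919] [2.72764115 2.81698399 8.04961092] 25.170273066571376
r 0.16257520625447192 L 1.178375103893453
1.14 [0.0031, 0.0002, 0.0055]
1.16 [0.0015, 0.0001, 0.0027]
1.18 [-0.0001, -0.0, -0.0002]
1.2 [-0.0016, -0.0001, -0.0032]
1.22 [-0.0031, -0.0002, -0.0061]
1.24 [-0.0045, -0.0003, -0.0091]
1.26 [-0.0059, -0.0004, -0.0121]
1.28 [-0.0071, -0.0005, -0.0152]
1.3 [-0.0084, -0.0006, -0.0182]
1.32 [-0.0095, -0.0007, -0.0213]
1.34 [-0.0106, -0.0008, -0.0244]
1.36 [-0.0117, -0.0009, -0.0275]
```

View pics/look7.png

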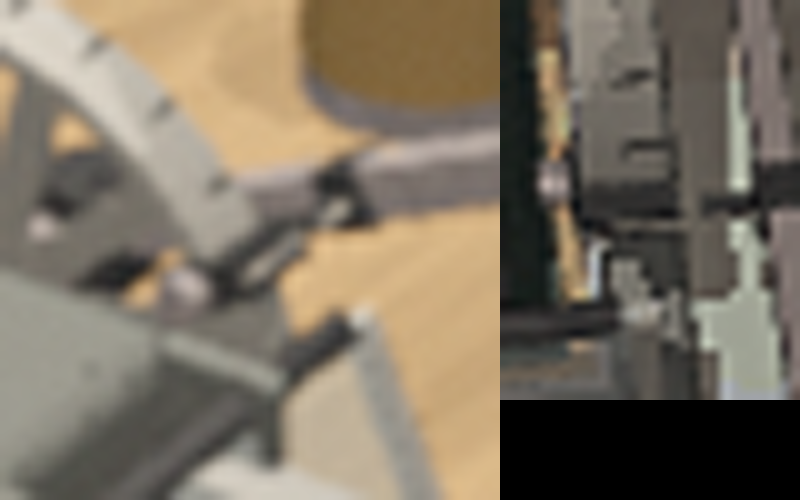

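View pics/n7.png

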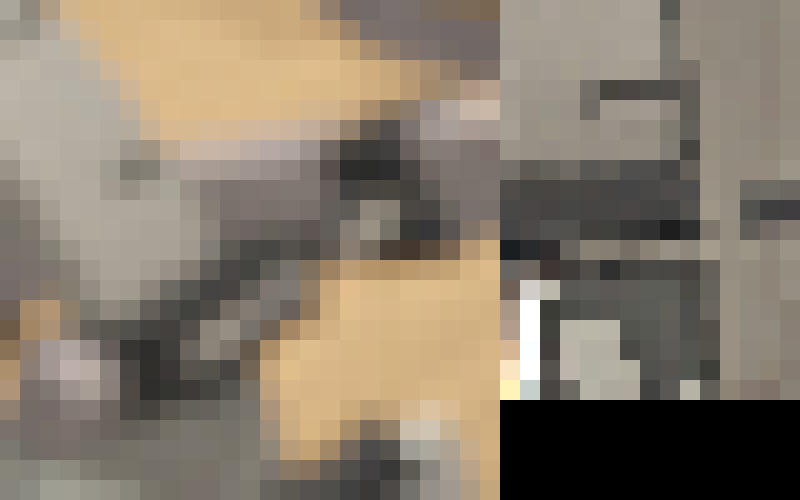

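```bash
python3 - <<'E'
from h import *
f=lambda n,X:(((proj(n,X)-[330,215])*20) if n=="side" else (proj(n,X)-[338,235])*20+[500,0]).round().astype(int).tolist()
def pt(L,y,r): return circ(L,y,r)
for n in("side","top"):
  print(n)
  for y in(-.118,-.113,-.098,-.092,-.079,-.066):
    print(y,"idx L1.178",f(n,pt(1.178,y,.091)),"outer+2.5",f(n,pt(1.178,y,.0935)),"+-2.5mm",f(n,pt(1.178-.0275,y,.091)),f(n,pt(1.178+.0275,y,.091)),"| mk 1.19 c",f(n,pt(1.19,y,.091)),"ends",f(n,pt(1.19-.066,y,.091)),f(n,pt(1.19+.066,y,.091)))
E
```

```text
side
-0.118 idx L1.178 [411, 162] outer+2.5 [426, 159] +-2.5mm [402, 143] [418, 181] | mk 1.19 c [414, 170] ends [394, 125] [431, 215]
-0.113 idx L1.178 [387, 180] outer+2.5 [403, 177] +-2.5mm [379, 161] [395, 199] | mk 1.19 c [391, 188] ends [371, 143] [408, 234]
-0.098 idx L1.178 [317, 236] outer+2.5 [333, 233] +-2.5mm [309, 217] [325, 255] | mk 1.19 c [321, 244] ends [301, 199] [338, 290]
-0.092 idx L1.178 [289, 258] outer+2.5 [305, 256] +-2.5mm [280, 239] [297, 278] | mk 1.19 c [292, 267] ends [272, 221] [310, 313]
-0.079 idx L1.178 [227, 308] outer+2.5 [243, 305] +-2.5mm [218, 289] [235, 327] | mk 1.19 c [230, 316] ends [210, 270] [248, 362]
-0.066 idx L1.178 [164, 358] outer+2.5 [180, 355] +-2.5mm [155, 339] [172, 377] | mk 1.19 c [167, 366] ends [147, 320] [185, 413]
top
-0.118 idx L1.178 [905, 194] outer+2.5 [908, 211] +-2.5mm [905, 183] [905, 204] | mk 1.19 c [905, 198] ends [905, 173] [905, 221]
-0.113 idx L1.178 [866, 198] outer+2.5 [868, 215] +-2.5mm [866, 187] [866, 208] | mk 1.19 c [866, 202] ends [865, 177] [866, 225]
-0.098 idx L1.178 [747, 210] outer+2.5 [750, 227] +-2.5mm [747, 200] [748, 220] | mk 1.19 c [747, 215] ends [747, 189] [748, 237]
-0.092 idx L1.178 [700, 215] outer+2.5 [702, 232] +-2.5mm [700, 205] [700, 225] | mk 1.19 c [700, 220] ends [699, 194] [701, 242]
-0.079 idx L1.178 [597, 226] outer+2.5 [599, 243] +-2.5mm [597, 216] [598, 236] | mk 1.19 c [598, 231] ends [596, 205] [599, 253]
-0.066 idx L1.178 [495, 237] outer+2.5 [497, 254] +-2.5mm [494, 227] [496, 247] | mk 1.19 c [495, 242] ends [493, 216] [497, 264]
```

The index bar and the mark line are now almost in line: the top view puts the mark at about 1.17 and the side view at about 1.205, with the lever at 1.178. I'll nudge it slightly to the middle, allowing for the offset the arm needs to hold against the spring.

Request:
move_arm --dp '[[-0.003,0,-0.0055],[-0.003,0,-0.0055],[-0.003,0,-0.0055],[-0.003,0,-0.0055],[-0.003,0,-0.0055],[-0.003,0,-0.0055],[-0.003,0,-0.0055],[-0.003,0,-0.0055]]' --dr '[[0,0,0],[0,0,0],[0,0,0],[0,0,0],[0,0,0],[0,0,0],[0,0,0],[0,0,0]]' --claw '[0,0,0,0,0,0,0,0]'

```text
t: 12.3
tool_pos: [0.5139, -0.1079, 0.2263]
orientation: [2.117, 2.282, 0.044]
force: [2.8, 1.2, 7.4]
width: 0.268
```

```bash
python3 look.py 8|head -2; python3 - <<'E'
import cv2,numpy as np
s=cv2.imread("pics/side8.png");t=cv2.imread("pics/top8.png")
a=cv2.resize(s[215:240,330:355],(500,500),interpolation=cv2.INTER_NEAREST)
b=cv2.resize(t[235:255,338:353],(300,400),interpolation=cv2.INTER_NEAREST)
out=np.zeros((500,800,3),np.uint8);out[:,:500]=a;out[:400,500:]=np.clip(b*1.5,0,255)
cv2.imwrite("pics/n8.png",out)
E
```

```text
12.4 [-0.12408973 -0.15450567  0.22622647] [2.82355804 0.85070093 7.74827104] 25.42795319480351
r 0.16245251950839915 L 1.1907319440847277
```

View pics/n8.png

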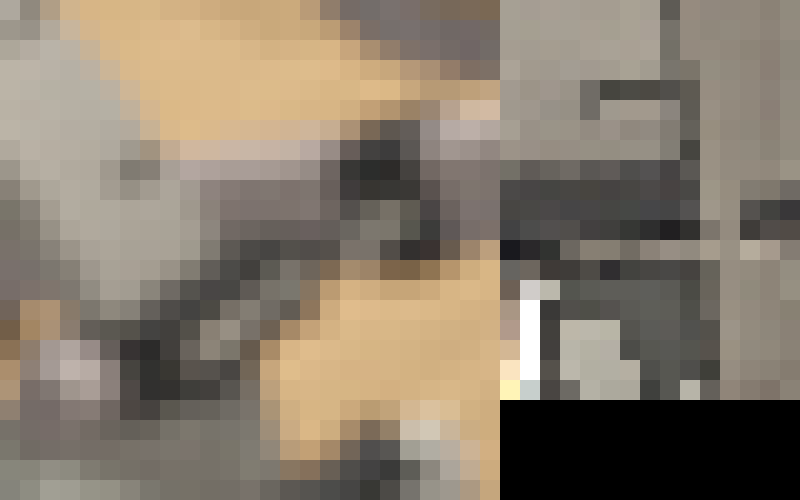

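View pics/side8.png

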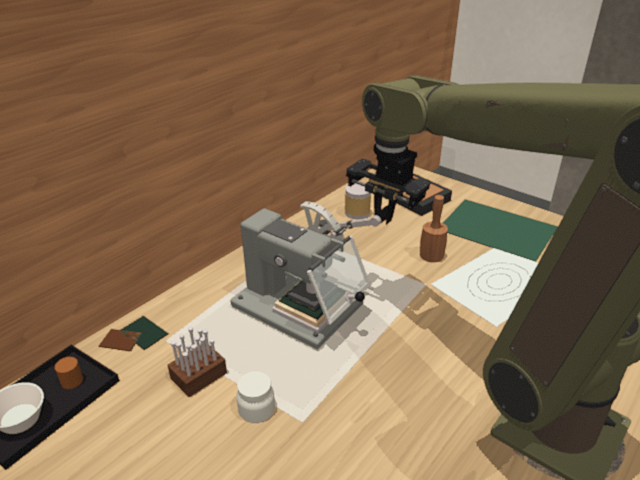

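In both views the index bar and the mark's line are now collinear. In the side crop the light faces run from (220,335) through (290,275) to (370,215), and in the top crop both are at row ≈ 250. The guard is down, and the jar, maul and stamp block look undisturbed. I'll check that it stays still and hand in.

```bash
python3 - <<'E'
from workcell import r,camera,workorder
import numpy as np
camera("side");a=r.state();camera("side");b=r.state()
print(a["tool_pos"],b["tool_pos"],b["force"],b["width"],abs(b["joint_vel"]).max())
if np.linalg.norm(a["tool_pos"]-b["tool_pos"])<.002: print(workorder.job_done())
E
```

```text
[ 0.51385837 -0.10788261  0.22624759] [ 0.51384723 -0.10788023  0.22625188] [3.64189718 0.75859606 7.8853865 ] 0.26713597783628384 0.0014910684155903893
the job is handed in; nothing more can be done
None
```

I lowered the guard onto its stop, then pulled the lever to the depth mark. I handed the job in at about 12.5 s with the gripper still holding the lever. The hand-in reports no verdict, so the result rests on the checks below.

- **Guard:** I gripped the knob and swung it down slowly, about 0.75 rad/s. The force rose to about 14–17 N against the stop. After release, the knob was within a pixel of its predicted fully-down position in the side view.
- **Lever:** I gripped it from above (25.4 mm opening on the 26 mm grip) and brought it over along its arc in small steps. It ended at about 1.19 rad, worked out from the tool position.
- **Mark:** The two cameras disagreed slightly on where it is: about 1.17 rad from the top view and 1.205 from the side view. I stopped between them, and both are well inside the ±0.066 rad (6 mm) allowed. In the last pictures the index and the mark's line are collinear to about half a pixel.
- **Stillness and hold:** The tool moved less than 0.02 mm between the last two readings. The force was steady at about 8.7 N against the spring.
- **Other items:** The jar, maul and stamp block look unmoved in the last side picture; I did not measure their positions.

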